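Take the backlash out of a sample slide

TASK

Turn the black knob of the slide that carries the amber sample bottle clockwise until its red pointer has gone right past the green band, then turn the knob back until the pointer stands inside the band, and let go. The last movement of the carriage must be the one back towards the knob, so that the play in the screw is taken up. Move the carriage only with the knob; do not touch it.

Things in the scene. Friction and masses are not known exactly. Their poses are not given: they have to be found in the camera images.
- knob_grip (a point): Black bar knob on the white gear head of the slide with the AMBER bottle (a twin slide with a clear, blue-capped bottle is a bystander). Point on its vertical axis, 86 mm above the table. Bar: 46 mm along point x, 14 mm along y (pinch across y), from 13 mm above to 20 mm below the point; below it a skirt of radius 23 mm. Turns easily, stays where left; 1.4 rad in one grasp is enough.
- carriage: Dark 48 x 66 mm block with the amber bottle (top 108 mm above the table) and a 5 mm wide red pointer over the white scale. Origin at the pointer tip. x axis: travel, away from the knob. Knob clockwise from above drives it away, anticlockwise back: 40 mm per rad, after up to 0.25 rad of dead play at each reversal. Starts 18 to 30 mm short of the band's middle; 62 mm to the far stop.
- band: Green clip on the white scale of the same slide, fixed for the run: the band to stop in, 20 mm long along the travel and 26 mm across. Origin at the middle of its length and width, just over its top face, 30 mm above the table. Its x axis is the direction of travel, away from the knob, parallel to the carriage's.
- play (a joint): Where the knob stands within the dead play of its screw: 0 rad = play all taken up anticlockwise (as when the carriage is brought back towards the knob), 0.25 rad = taken up clockwise (as when it is driven away).

How it is judged:
By the outcome, as a careful person would: the job done as asked, in the order asked, and still so for the second after the job is handed in, with the robot touching nothing.
It also fails if it takes over 29 s, if anything falls off the work surface, if the arm or the gripper's body presses on something with over 40 N, if the wrist force passes 120 N, or if a joint passes its speed limit or range.

ROBOT

A 7-joint arm with a two-finger parallel gripper is mounted at the origin on the work surface. World frame = base frame: x ahead of the robot, y to its left, z up, the work surface at z = 0. Lengths are in m, angles in rad, forces in N, time in s.
With the tool pointing down it reaches from about 0.4 to 0.9 m from the base axis. Payload 5.6 kg.
Tool frame: the origin (TCP) lies midway between the tips of the shut fingers; the grasp point (between the pads) lies 19 mm behind it; y points along the fingers, z is the direction in which the jaws open and shut, and the axes are right-handed (so a half turn about y gives the same grasp; the last joint's range is limited). The gripper opens to 92 mm and grips with 3 to 60 N. Pads are 20 mm wide; open, the fingers measure 128 mm over their backs; the gripper's body (75 mm by 189 mm) begins 69 mm behind the grasp point.
Start: joints at [1.13, 0.468, -0.012, 1.603, 0.006, 1.071, -0.056], TCP at [0.252, -0.599, 0.215] pointing down, gripper open.
Joint ranges: [-2.53, 2.53], [-0.31, 2.02], [-1.57, 1.55], [0.28, 2.44], [-1.29, 4.43], [0.15, 1.84], [-2.92, 2.92]. Speed limits (rad/s): [2.57, 2.57, 3.14, 3.14, 3.14, 3.14, 3.14].

INTERFACE

Orientations are given as a 3x3 rotation matrix whose columns are the frame's x, y, z axes.
In Python, from station import env, effector, solver, viewer, workorder, search_frame, tip_of gives the robot as it stands. Calls block until the motion is done:
- env.reach(position, orientation): joint-space move of the TCP to a pose.
- env.movel(position, frame=None, rate=0.15): straight line of the TCP; frame=None keeps the orientation; rate is the mean speed in m/s.
- env.goto_joints(angles): joint-space move.
- effector.release() and effector.grasp(squeeze=None): open the fingers fully, or close them until they stop; squeeze is the grip in N (None keeps the last).
- env.pause(seconds).
- solver.inverse_kinematics(position, orientation): joint angles nearest the present ones, or None.
- env.sense(): the state.
- viewer.read_camera(name): name is "scene" or "side" or "wrist"; returns (picture, depth): 384x512x3 uint8, red, green, blue; 384x512 float32, m along the optical axis (not along the pixel's ray), 0 where there is no reading.
- viewer.camera_info(name): a dict with "intrinsics" (3x3 intrinsics, pixels), "eye" and "rotation" of the camera in the world; the wrist camera has in their place "T_tool_cam" (4x4, takes a point from camera to tool coordinates, whose origin is the TCP and whose axes are the tool frame's). Camera axes: x right, y up, looking along -z (the intrinsics and any distortion apply to the point x, -y, -z); pixel columns grow to the right and rows downward; lengths in m; the calibration is good to about 2 mm. A picture is of the moment at which its call begins: read the wrist's pose just before it. camera_info takes no time and is no camera call.
A pose or a line that the arm cannot do raises env.PlanningError and nothing moves.
- workorder.finish_job(): hands the job in, once; it reports no verdict.
Trained networks look in the newest picture that a camera, given by its name, has taken for a name from the list of things; names that differ only in an ending like _2 or _b are one class to them, and where a whole thing is asked for, a point or a joint stands for the part that bears it (a point fixed in the world has none). Each returns a list of dicts, best first, with "score" (0 to 1); they miss things now and then, are a little off and sometimes report something else, mostly with a low value. They report only what shows in the picture. A call takes as long as a camera call.
- search_frame(camera, name): "at" ([x, y, z] in m, in world coordinates, good to about 4 mm: the middle of the surface that is visible of it).
- tip_of(camera, name): "at" ([x, y, z] in m, in world coordinates, good to about 4 mm: a listed point, or the origin of a listed thing).
The state is a dict: "t": time; "joint_positions": joint angles; "joint_velocities": joint speeds; "tau": joint torques, N m; "ee_pos": TCP position; "tcp_rot": TCP orientation; "wrist_force": force on the tool from outside, world axes, zero at the start; "moment": the same for the moment, N m; "gripper_width": finger opening in m.
Only numpy, scipy, OpenCV 4.12 (cv2) and the standard library are available. Lean on these libraries where they do the work, as an engineer would, in place of code of your own. Each camera call takes 0.05 s, during which the arm holds its last target.

## Working session

There is one attempt and no reset: what is moved stays moved. The work goes in short steps, each a Python script; the robot and the scene stay as the last script left them, time stands still between calls to the robot, and variables do not carry over. Pictures are saved under pics/ and viewed, and the job is handed in when it is done.

```bash
ls; mkdir -p pics; cat > h.py <<'E'
import numpy as np, cv2
from station import env, effector, solver, viewer, workorder, search_frame, tip_of
def snap(cam,fn):
    p,d=viewer.read_camera(cam); cv2.imwrite('pics/'+fn,p[:,:,::-1]); return p,d
E
python3 - <<'E'
from h import *
s=env.sense(); print(s['t'],s['ee_pos'],s['tcp_rot'],s['gripper_width'])
for c in ['scene','side']:
    p,d=snap(c,c+'0.png'); np.savez('pics/'+c+'0.npz',p=p,d=d)
    i=viewer.camera_info(c); print(c,i)
    for n in ['knob_grip','carriage','band']:
        print(n,[(np.round(r['at'],3).tolist(),round(r['score'],2)) for r in tip_of(c,n)][:4])
print(viewer.camera_info('wrist'))
print(env.sense()['t'])
E
```

```text
pics
0.0 [ 0.25152108 -0.59872911  0.21363366] [[-9.21930145e-01 -8.07908714e-04  3.87355335e-01]
 [-3.87356154e-01  1.57025840e-03 -9.21928818e-01]
 [ 1.36586356e-04 -9.99998441e-01 -1.76061697e-03]] 0.09197559283326784
scene {'intrinsics': array([[417.1156369 ,   0.        , 256.41439061],
       [  0.        , 417.1156369 , 191.66085497],
       [  0.        ,   0.        ,   1.        ]]), 'eye': array([0.73590753, 0.37568746, 0.78147289]), 'rotation': array([[-0.85499149, -0.44195306,  0.27141675],
       [ 0.51857613, -0.72013333,  0.46096288],
       [-0.00826771,  0.53486959,  0.84489418]])}
knob_grip [([0.456, 0.145, 0.083], 0.87)]
carriage [([0.523, 0.225, 0.029], 0.79)]
band [([0.551, 0.224, 0.031], 0.63)]
side {'intrinsics': array([[464.32352611,   0.        , 249.27738942],
       [  0.        , 464.32352611, 184.41100477],
       [  0.        ,   0.        ,   1.        ]]), 'eye': array([0.44468387, 0.65218557, 0.82281016]), 'rotation': array([[-9.92589422e-01,  9.04349040e-02, -8.11650654e-02],
       [-1.21515413e-01, -7.41414612e-01,  6.59953315e-01],
       [-4.94150829e-04,  6.64925486e-01,  7.46909536e-01]])}
knob_grip [([0.458, 0.142, 0.083], 0.68)]
carriage [([0.526, 0.226, 0.032], 0.89)]
band [([0.558, 0.225, 0.029], 0.45)]
{'intrinsics': array([[293.08726381,   0.        , 251.13256373],
       [  0.        , 293.08726381, 193.63598111],
       [  0.        ,   0.        ,   1.        ]]), 'T_tool_cam': array([[ 1.89653543e-04, -9.67064574e-01, -2.54531084e-01,
        -7.13040840e-02],
       [-3.45444565e-04,  2.54531010e-01, -9.67064551e-01,
        -1.71324544e-01],
       [ 9.99999922e-01,  2.71333598e-04, -2.85794493e-04,
        -2.37737705e-04],
       [ 0.00000000e+00,  0.00000000e+00,  0.00000000e+00,
         1.00000000e+00]])}
0.4
```

View pics/scene0.png

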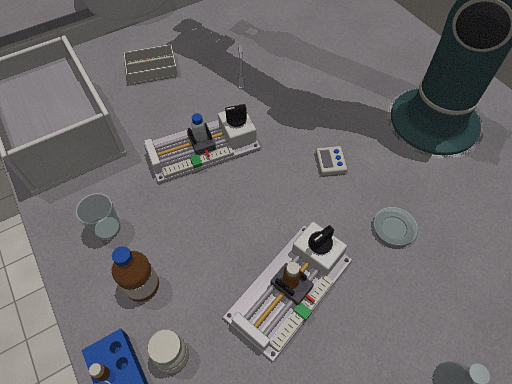

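View pics/side0.png

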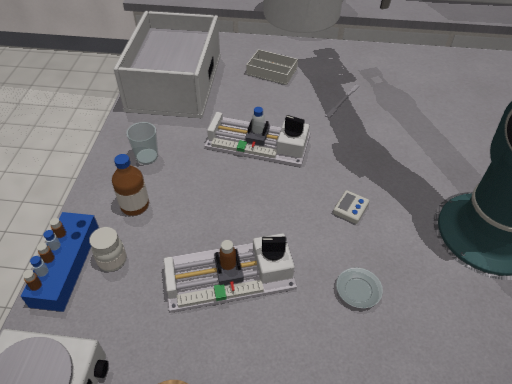

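The scene picture shows the amber slide at about (295,285), with its knob at (321,240), red pointer at (310,298) and green band at (303,311). In the side picture the knob is at (273,248), the pointer at (232,287) and the band at (220,292). Next I'll segment these and measure them.

```bash
cat >> h.py <<'E'
def rays(cam,uv):
    i=viewer.camera_info(cam); K=i['intrinsics']; uv=np.atleast_2d(uv).astype(float)
    d=np.c_[(uv[:,0]-K[0,2])/K[0,0], -(uv[:,1]-K[1,2])/K[1,1], -np.ones(len(uv))]
    return np.array(i['eye']), d@np.array(i['rotation']).T
def onz(cam,uv,z):
    e,d=rays(cam,uv); return e+d*((z-e[2])/d[:,2])[:,None]
def withd(cam,uv,dep):
    e,d=rays(cam,uv); uv=np.atleast_2d(uv).astype(int); return e+d*dep[uv[:,1],uv[:,0]][:,None]
def masks(p):
    hsv=cv2.cvtColor(p,cv2.COLOR_RGB2HSV); H,S,V=[hsv[:,:,k].astype(int) for k in range(3)]
    red=((H<8)|(H>172))&(S>140)&(V>100)
    green=(H>45)&(H<85)&(S>110)&(V>60)
    black=(V<50)
    return red,green,black
def px(m,c,r):
    v,u=np.nonzero(m); k=np.hypot(u-c[0],v-c[1])<r; return np.c_[u[k],v[k]]
def scale(cam,p,d,pt_uv,gr_uv):
    red,green,_=masks(p)
    g=px(green,gr_uv,22); r=px(red,pt_uv,22)
    return withd(cam,r,d),withd(cam,g,d),onz(cam,r,.03),onz(cam,g,.03)
E
python3 - <<'E'
from h import *
for c,k,pt,g in [('scene',(321,240),(310,298),(303,311)),('side',(273,248),(232,287),(220,292))]:
    z=np.load(f'pics/{c}0.npz'); p,d=z['p'],z['d']
    R,G,Rz,Gz=scale(c,p,d,pt,g)
    print(c,'red n',len(R),np.round(np.median(R,0),4),R.min(0).round(3),R.max(0).round(3),'z30',Rz.mean(0).round(4))
    print(' green',len(G),np.round(np.median(G,0),4),G.min(0).round(3),G.max(0).round(3))
    b=px(masks(p)[2],k,26); B=withd(c,b,d); h=(B[:,2]>.09)&(B[:,2]<.11); T=B[h]
    if len(T)>5:
        cc,sz,a=cv2.minAreaRect((T[:,:2]*1000).astype(np.float32)); print(' knob top',len(T),T.mean(0).round(4),'rect',np.round(cc,1),np.round(sz,1),a)
    hp=(B[:,2]>.068);print(' skirt etc z pct',np.percentile(B[:,2],[5,25,50,75,95]).round(3))
    # white rail points
    cv2.imwrite(f'pics/{c}0z.png',cv2.resize(p[220:365,220:360] if c=='scene' else p[225:315,155:305],None,fx=5,fy=5,interpolation=cv2.INTER_CUBIC)[:,:,::-1])
E
```

```text
scene red n 28 [0.532  0.215  0.0351] [0.527 0.206 0.033] [0.536 0.224 0.038] z30 [0.5306 0.2144 0.03  ]
 green 165 [0.5549 0.2262 0.0294] [0.543 0.211 0.025] [0.567 0.241 0.033]
 knob top 171 [0.4615 0.145  0.098 ] rect [461.5 143.9] [45.2 14.5] 5.781043529510498
 skirt etc z pct [0.064 0.067 0.078 0.098 0.1  ]
side red n 21 [0.5317 0.2156 0.0357] [0.528 0.206 0.032] [0.537 0.226 0.037] z30 [0.5324 0.2128 0.03  ]
 green 143 [0.5534 0.229  0.0292] [0.542 0.211 0.019] [0.566 0.243 0.033]
 knob top 169 [0.4594 0.1473 0.0974] rect [461.  145.6] [44.  15.3] 9.827930450439453
 skirt etc z pct [0.065 0.067 0.082 0.097 0.101]
```

View pics/scene0z.png

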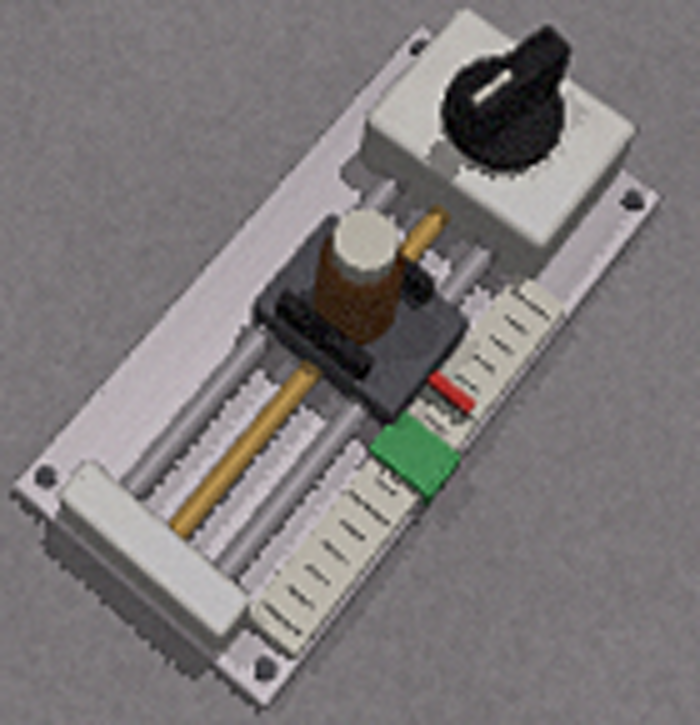

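View pics/side0z.png

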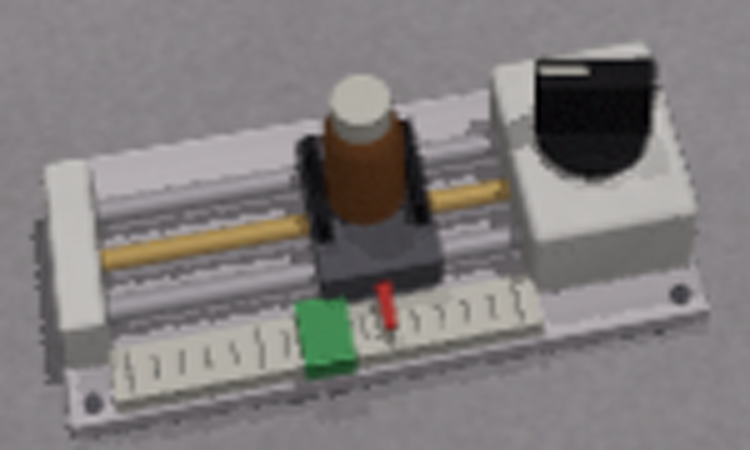

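```bash
python3 - <<'E'
from h import *
a=onz('side',[(175.4,277),(256,263)],.04); b=onz('scene',[(256,325),(308,263)],.04)
for w in (a,b): print('screw',w.round(3).tolist(), np.degrees(np.arctan2(*(w[0]-w[1])[[1,0]])))
# scale outer edges (side zoom (118,402)->(543,325)), scene zoom (293,655)->(563,312), z~.025
a=onz('side',[(155+118/5,225+402/5),(155+543/5,225+325/5)],.025); b=onz('scene',[(220+293/5,220+655/5),(220+563/5,220+312/5)],.025)
for w in (a,b): print('scale',w.round(3).tolist(), np.degrees(np.arctan2(*(w[0]-w[1])[[1,0]])))
th=np.radians(7.5)
q0=env.sense()['joint_positions']; print(np.round(q0,3))
for s in (1,-1):
  for da in (0,-.7,-1.35):
    t=th+da; zt=s*np.array([-np.sin(t),np.cos(t),0]); y=np.array([0,0,-1.]); x=np.cross(y,zt)
    q=solver.inverse_kinematics(np.array([.4595,.1445,.073]),np.c_[x,y,zt]); print(s,da,None if q is None else np.round(q,3))
E
```

```text
screw [[0.641, 0.214, 0.04], [0.492, 0.164, 0.04]] 18.366723882874762
screw [[0.642, 0.207, 0.04], [0.497, 0.159, 0.04]] 18.293732378574575
scale [[0.626, 0.263, 0.025], [0.471, 0.212, 0.025]] 18.324160809872748
scale [[0.629, 0.262, 0.025], [0.475, 0.211, 0.025]] 18.222205231085173
[ 1.13   0.468 -0.012  1.603  0.006  1.071 -0.056]
1 0 [ 0.398  0.635 -0.97   2.067  0.728  0.826  0.69 ]
1 -0.7 [ 0.378  0.618 -0.941  2.068  0.702  0.811  0.012]
1 -1.35 [ 0.356  0.601 -0.908  2.069  0.674  0.796 -0.615]
-1 0 [ 0.105  0.478 -0.577  2.083  0.405  0.69  -2.178]
-1 -0.7 [ 0.008  0.45  -0.457  2.089  0.315  0.668 -2.799]
-1 -1.35 [ 0.589  0.925 -1.329  2.059  1.053  1.102  2.231]
```

```bash
cat >> h.py <<'E'
def ori(t,s=1):
    zt=s*np.array([-np.sin(t),np.cos(t),0]); y=np.array([0,0,-1.]); return np.c_[np.cross(y,zt),y,zt]
E
python3 - <<'E'
from h import *
env.reach(np.array([.4595,.1445,.17]),ori(np.radians(7.5)))
s=env.sense(); print(s['t'],s['ee_pos'],np.round(s['joint_positions'],3))
T=np.eye(4); T[:3,:3]=s['tcp_rot']; T[:3,3]=s['ee_pos']
p,d=snap('wrist','w1.png'); C=T@viewer.camera_info('wrist')['T_tool_cam']; np.savez('pics/w1.npz',p=p,d=d,C=C)
print([(np.round(r['at'],4).tolist(),round(r['score'],2)) for r in tip_of('wrist','knob_grip')])
K=viewer.camera_info('wrist')['intrinsics']
hsv=cv2.cvtColor(p,cv2.COLOR_RGB2HSV); v,u=np.nonzero((hsv[:,:,2]<60)&(d>0))
D=d[v,u]; P=np.c_[(u-K[0,2])/K[0,0]*D,-(v-K[1,2])/K[1,1]*D,-D]@C[:3,:3].T+C[:3,3]
k=(np.hypot(P[:,0]-.46,P[:,1]-.145)<.035)&(P[:,2]>.091)&(P[:,2]<.108); Q=P[k]
print(len(Q),Q.mean(0).round(4),cv2.minAreaRect((Q[:,:2]*1000).astype(np.float32)))
print(env.sense()['t'])
E
```

```text
3.125 [0.4598945  0.1437023  0.16985397] [ 0.588  0.57  -1.224  1.994  0.632  1.032  0.762]
[([0.4607, 0.1431, 0.0831], 0.56), ([0.5307, 0.2245, 0.0358], 0.46)]
738 [0.4551 0.1433 0.0998] ((458.7250061035156, 143.5785369873047), (45.535404205322266, 13.726856231689453), 7.60872745513916)
3.225
```

View pics/w1.png

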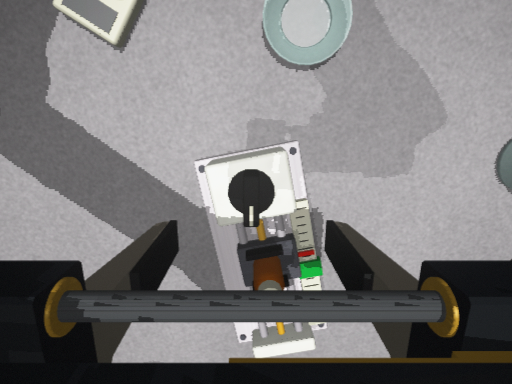

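The wrist picture shows the bar knob at (252,200), centred between the open fingers, with the band at (311,269). The bar measures 45.5 x 13.7 mm at 7.6°, which matches the sizes given. I'll go down and grip.

```bash
python3 - <<'E'
from h import *
def st(l):
    s=env.sense(); print(l,round(s['t'],2),s['ee_pos'].round(4),'F',np.round(s['wrist_force'],1),'M',np.round(s['moment'],2),'w',round(s['gripper_width'],4),np.round(s['joint_positions'],3))
env.movel(np.array([.4597,.144,.074]),frame=ori(np.radians(7.6)),rate=.12); st('down')
effector.grasp(squeeze=20); st('grip')
p,d=snap('scene','s2.png'); np.savez('pics/s2.npz',p=p,d=d)
cv2.imwrite('pics/s2z.png',cv2.resize(p[170:365,200:400],None,fx=3,fy=3)[:,:,::-1])
E
```

```text
down 4.17 [0.4601 0.1444 0.0745] F [ 0.3 -1.   0.3] M [ 0.12 -0.13 -0.01] w 0.0916 [ 0.455  0.686 -1.058  2.063  0.801  0.876  0.634]
grip 5.33 [0.4597 0.1436 0.074 ] F [-0.4 -1.4  0.9] M [-0.32 -0.16 -0.02] w 0.0137 [ 0.455  0.686 -1.057  2.064  0.802  0.876  0.634]
```

View pics/s2z.png

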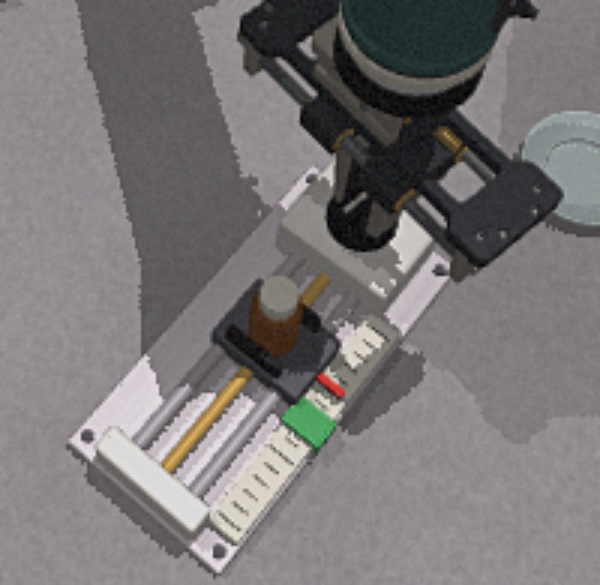

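The gripper holds the bar at 13.7 mm with low forces. The pointer (zoom 330,385) and band (308,422) are both in clear view. I'll turn clockwise in steps.

```bash
cat >> h.py <<'E'
U=np.array([np.cos(np.radians(18.3)),np.sin(np.radians(18.3))])
GS={}
def st(l):
    s=env.sense(); R=s['tcp_rot']; z=R[:,2]; th=np.arctan2(-z[0],z[1])
    print(l,'t',round(s['t'],2),s['ee_pos'].round(4),'th',round(th,3),'F',np.round(s['wrist_force'],1),'M',np.round(s['moment'],2),'w',round(s['gripper_width'],4)); return s
def meas(cam,p,B0=np.array([.5545,.2275])):
    """pointer centre minus band middle along travel, mm; fixed-band extents"""
    red,green,_=masks(p); out={}
    for n,m,z in(('r',red,.0355),('g',green,.030)):
        v,u=np.nonzero(m); P=onz(cam,np.c_[u,v],z)[:,:2]-B0
        a=P@U; b=P@np.array([-U[1],U[0]]); k=(abs(b)<.03)&(a>-.06)&(a<.06); out[n]=a[k]*1000
    f=lambda x:(len(x),)+tuple(np.round([x.min(),x.mean(),x.max()],1)) if len(x) else None
    return cam,'red',f(out['r']),'green',f(out['g'])
def look(tag,cams=('scene','side')):
    for c in cams:
        p,d=snap(c,f'{c}_{tag}.png'); print(*meas(c,p))
def turn(dth,step=.35):
    n=int(np.ceil(abs(dth)/step))
    for i in range(n):
        q=np.array(env.sense()['joint_positions']) if not hasattr(turn,'q') else turn.q
        q=q.copy(); q[6]+=dth/n; turn.q=q; env.goto_joints(q); s=st(' turn')
        if np.linalg.norm(s['wrist_force'])>35: print('STOP force'); break
E
python3 - <<'E'
from h import *
look('a'); 
turn(-.7); look('b')
E
```

```text
scene red (29, np.float64(-27.6), np.float64(-25.1), np.float64(-22.7)) green (166, np.float64(-9.7), np.float64(0.3), np.float64(11.0))
side red (23, np.float64(-28.5), np.float64(-25.1), np.float64(-22.6)) green (138, np.float64(-9.0), np.float64(-0.3), np.float64(8.2))
 turn t 5.91 [0.4598 0.1435 0.074 ] th -0.215 F [ 0.3 -1.1  0.2] M [-0.31 -0.14 -0.05] w 0.0139
 turn t 6.33 [0.4597 0.1434 0.074 ] th -0.563 F [-0.6 -2.2  1.6] M [-0.44 -0.1  -0.01] w 0.0141
scene red (28, np.float64(-2.0), np.float64(0.6), np.float64(3.2)) green (119, np.float64(-9.7), np.float64(0.2), np.float64(9.8))
side red (21, np.float64(-1.5), np.float64(0.5), np.float64(2.8)) green (103, np.float64(-9.5), np.float64(-0.9), np.float64(8.5))
```

```bash
python3 - <<'E'
from h import *
turn(-.5,.25); look('c')
p=cv2.imread('pics/scene_c.png'); cv2.imwrite('pics/scz.png',cv2.resize(p[230:365,220:360],None,fx=4,fy=4))
E
```

```text
turn t 6.78 [0.4597 0.1434 0.074 ] th -0.81 F [-0.6 -1.7  2.2] M [-0.43 -0.11 -0.03] w 0.0137
 turn t 7.13 [0.4597 0.1434 0.074 ] th -1.059 F [ 0.5 -1.9  2.4] M [-0.5  -0.03 -0.01] w 0.0141
scene red (33, np.float64(18.4), np.float64(20.9), np.float64(23.5)) green (159, np.float64(-9.4), np.float64(0.1), np.float64(9.8))
side red (21, np.float64(17.7), np.float64(20.8), np.float64(23.5)) green (137, np.float64(-9.4), np.float64(-0.5), np.float64(8.5))
```

View pics/scz.png

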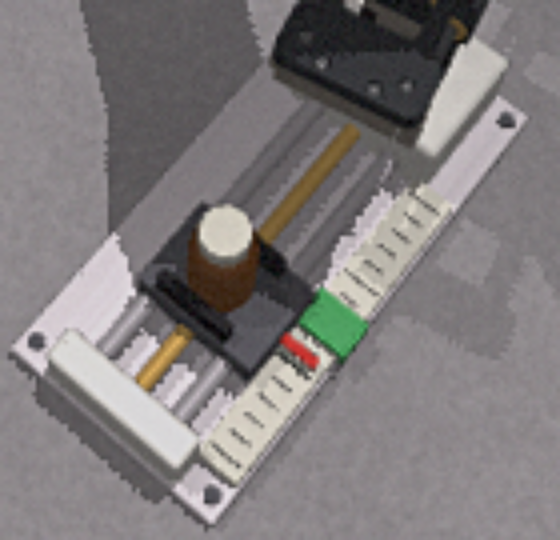

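The pointer (zoom 300,350) is now clear of the band on the far side, by about 8 mm. I'll turn back in stages.

```bash
python3 - <<'E'
from h import *
turn(.5,.25); look('d')
E
```

```text
turn t 7.58 [0.4597 0.1434 0.074 ] th -0.812 F [ 0.2 -1.5  1.5] M [-0.37 -0.11  0.03] w 0.0141
 turn t 7.93 [0.4597 0.1434 0.074 ] th -0.565 F [ 0.3 -1.8  1.2] M [-0.32 -0.13 -0.02] w 0.0141
scene red (31, np.float64(7.2), np.float64(9.6), np.float64(12.1)) green (127, np.float64(-10.0), np.float64(-1.8), np.float64(9.6))
side red (22, np.float64(7.4), np.float64(9.6), np.float64(12.1)) green (124, np.float64(-9.5), np.float64(-1.3), np.float64(8.2))
```

```bash
python3 - <<'E'
from h import *
turn(.24,.24); look('e')
p=cv2.imread('pics/scene_e.png'); cv2.imwrite('pics/sez.png',cv2.resize(p[230:365,220:360],None,fx=4,fy=4))
E
```

```text
turn t 8.38 [0.4597 0.1435 0.074 ] th -0.329 F [-0.8 -1.9  1.5] M [-0.3  -0.15 -0.02] w 0.014
scene red (28, np.float64(-2.3), np.float64(0.0), np.float64(2.3)) green (117, np.float64(-9.7), np.float64(0.7), np.float64(9.8))
side red (20, np.float64(-1.9), np.float64(0.2), np.float64(2.5)) green (104, np.float64(-9.5), np.float64(-0.6), np.float64(8.5))
```

View pics/sez.png

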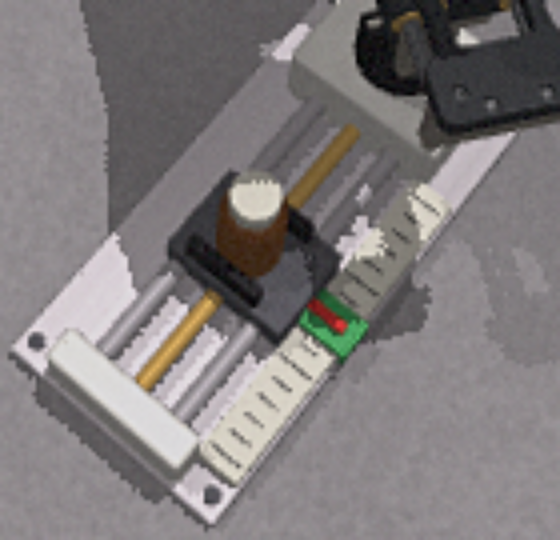

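The pointer (zoom 328,316) stands over the middle of the band, so I'll let go and rise straight up.

```bash
python3 - <<'E'
from h import *
effector.release(); s=st('open')
e=s['ee_pos'].copy(); e[2]+=.12; env.movel(e,rate=.12); env.pause(.2); st('up'); look('f')
p=cv2.imread('pics/scene_f.png'); cv2.imwrite('pics/sfz.png',cv2.resize(p[210:365,220:370],None,fx=3.8,fy=3.8))
E
```

```text
open t 9.68 [0.4598 0.1435 0.074 ] th -0.324 F [-0.3  0.5 -1.1] M [ 0.01 -0.13  0.05] w 0.0922
up t 11.03 [0.4595 0.1435 0.1935] th -0.324 F [ 0.  -0.2 -0.9] M [ 0.02 -0.11 -0.03] w 0.0922
scene red (26, np.float64(-2.3), np.float64(-0.1), np.float64(2.1)) green (117, np.float64(-9.7), np.float64(0.8), np.float64(11.0))
side red (18, np.float64(-2.2), np.float64(-0.3), np.float64(1.5)) green (104, np.float64(-9.5), np.float64(-0.7), np.float64(8.5))
```

View pics/sfz.png

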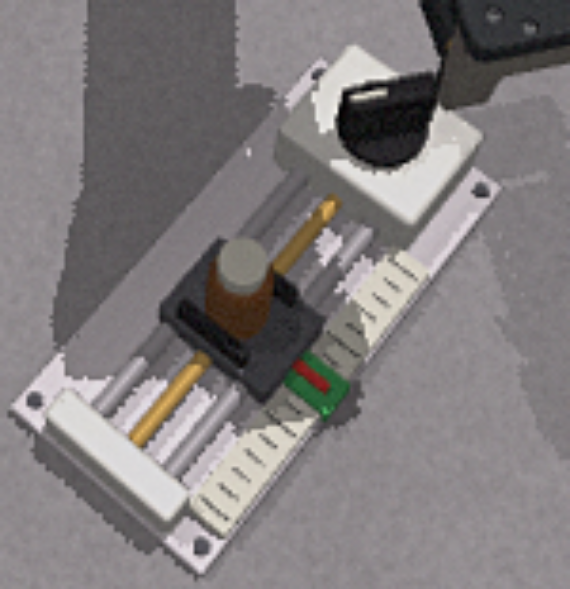

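```bash
python3 - <<'E'
from h import *
print(workorder.finish_job(), env.sense()['t'])
E
```

```text
the job is handed in; nothing more can be done
the job is handed in; nothing more can be done
```

The pointer of the amber-bottle slide stands in the middle of the green band, and its last movement was back towards the knob. The job is handed in and the robot was clear of everything.

- **Out:** I gripped the black bar knob at 13.7 mm and turned it 1.2 rad clockwise. The pointer went from 25 mm short of the band's middle to 21 mm past it, about 8 mm clear of the far edge.
- **Back:** I turned the knob 0.74 rad anticlockwise in two stages. The first stage showed about 0.22 rad of play before the carriage followed.
- **Release:** I opened the fingers and rose straight up. The arm was clear by 11 s of the 29 s allowed, and the wrist force read at each step stayed under 4 N.
- **Last checks:** After release, both fixed cameras put the pointer within 0.3 mm of the band's middle. It had moved no more than 0.5 mm on letting go, about the measuring noise. The band reaches 10 mm each way.

I did not measure separately whether the play stayed taken up after letting go. I take it from the last movement being anticlockwise and the carriage staying put. No check failed. The position estimates for the knob differed by up to about 5 mm between the cameras and the networks. I used an average of the measured bar centres, and the low grip forces agreed with it.

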